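# Nest the tasting tumbler and lock the carrier

## Robot

A 6-joint arm with a two-finger parallel gripper is mounted at the origin on the work surface. World frame = base frame: x ahead of the robot, y to its left, z up, the work surface at z = 0. Lengths are in mm, angles in rad, forces in N, time in s.
With the tool pointing down it reaches from about 350 to 775 mm from the base axis. Payload 7.3 kg.
Tool frame: the origin (TCP) lies midway between the tips of the shut fingers; the grasp point (between the pads) lies 19 mm behind it (bot.tcp_to_grasp is the distance from the TCP to the grasp point, in mm); z points along the fingers, y is the line along which they close (so a half turn about z gives the same grasp; the last joint's range is limited). The gripper opens to 92 mm and grips with 3 to 60 N. Pads are 19 mm wide; open, the fingers measure 130 mm over their backs; the gripper's body (75 mm by 190 mm) begins 47 mm behind the grasp point.
Start: joints at [-0.146, 0.342, 1.524, -0, 1.275, -0.146], TCP at [525.019, 0.019, 226.741] pointing down, gripper open.
Joint ranges: [-2.53, 2.53], [-0.77, 2.02], [0.04, 2.7], [-1, 4.14], [0.28, 2.66], [-3.11, 3.11]. Speed limits (rad/s): [2.57, 2.57, 3.14, 3.14, 3.14, 3.14].

## Interface

Orientations are given as [roll, pitch, yaw] about the fixed x, y, z axes, in that order (R = Rz(yaw) Ry(pitch) Rx(roll)).
In Python, from plant import bot, viewer gives the robot as it stands. The module is installed in compiled form; this text tells all that it offers.
- The arm moves only by the shell command python3 -m handwheel 'ROWS'. ROWS is text: rows parted by semicolons, each of 7 numbers parted by spaces: the shift along the tool's x, y, z scaled (see below), then the turn, a rotation vector about the tool's x, y, z scaled (see below), then the opening, from -1 (shut) to 1 (fully open), so that 0 is half open. In form: tx ty tz rx ry rz gripper; .... A call has 1 to 8 rows; each row is the pose to reach, as a shift and turn from the pose commanded when the call began, along the tool's axes at that moment, turning the shorter way round; what a row does not reach only later rows make up. The controller multiplies each number of a shift by 10 cm and each number of a turn by pi rad. A row lasts 1/12 s, in which the tool goes at most 41.7 mm and 7.16 degrees, less where a joint would pass 70% of its speed; a pose out of reach is approached as far as the arm can. A call with a number of a shift or a turn outside -1 to 1 is refused whole. A call with a gripper value outside its range is refused whole. The fingers move at their own pace and stop on an object; the grip force is fixed at half the most. Time passes only in rows, so rows that repeat a pose let the fingers close. It gives the time, the measured TCP pose, the force, the opening and the grip force at its end, in the units of the state.
- bot.get_obs(): the state, without advancing time (a new reading comes with each control period).
- viewer.capture(name): name is "scene" or "side" or "wrist"; returns a dict with "frame" (420x560x3 uint8, red, green, blue), "fov_y" (degrees; the focal length in pixels is half the picture's height over the tangent of half this angle, whatever the lens; pixels are square), "cx", "cy" (the principal point, pixels), "T" (4x4, takes a point from camera to world coordinates). Camera axes: x right, y down, z forward; pixel columns grow to the right and rows downward; lengths in mm; the calibration is good to about 2 mm. A picture is of the moment at which its call begins. There is no depth.
- bot.close_job(): hands the job in; it is judged then, once.
Trained networks look in a picture, given as the dict that the camera call returned (one of the last four; its "shot" number tells which), for a name from the list of things; names that differ only in an ending like _2 or _b are one class to them, and where a whole thing is asked for, a point or a joint stands for the part that bears it (a point fixed in the world has none). Each returns a list of dicts, best first, with "score" (0 to 1); they miss things now and then, are a little off and sometimes report something else, mostly with a low value. They report only what shows in the picture. A call takes as long as a camera call. They do not tell look-alikes from the thing itself.
- viewer.recognise(target, picture): "centre" ([column, row] in pixels, amid what is visible of it).
- viewer.cut_out(target, picture): "pixels" (420x560 bool, what is visible of it) and "centre" ([column, row] in pixels, amid what is visible of it).
The state is a dict: "time": time; "joint_positions": joint angles; "dq": joint speeds; "tau": joint torques, N m; "tool_pos": TCP position; "tcp_rot": TCP orientation; "contact_force": force on the tool from outside, world axes, zero at the start; "moment": the same for the moment, N m; "grip_width": finger opening in mm; "finger_force": force on a finger pad.
Only numpy, scipy, OpenCV 4.12 (cv2) and the standard library are available. Lean on these libraries where they do the work, as an engineer would, in place of code of your own. Each camera call takes 0.05 s, during which the arm holds its last target. There are 200 camera calls.

## Task

Nest the loose tapered tumbler upright in the matching one held in the wooden carrier: lower it gently and let go before it wedges tight. Then lock the stack for carrying: turn the carrier's handle over it, up its cam, until it drops fully home in the low notch, without forcing it against its stop. Leave the other goods on the counter standing where they are.

Things in the scene. Friction and masses are not known exactly. Their poses are not given: they have to be found in the camera images.
- tumbler: the loose tumbler: white ceramic, tapered and open at the top, 75 mm tall, outside 66 mm across at the rim and 44 mm at the foot, wall 4 mm, about 0.18 kg. Stands upright at the start; origin at the centre of its underside, z up its axis. Its place among the cups and jars varies
- tumbler_rim (a point): centre of the loose tumbler's mouth, at rim height, 75 mm above its underside
- stack_rim (a point): centre of the mouth, at rim height, of the same-shaped tumbler held upright and fixed in the carrier, 87 mm above the table. Nested without pressing, the loose tumbler's rim stands about 40 mm (36 to 45 mm) above this rim, resting on the taper, which multiplies any push about fourfold into wedging force; axes as carrier
- carrier: wooden carrier fixed on the counter: plank 130 x 225 x 12 mm with the held tumbler and a steel post. Origin on the post's axis at the table, z up; the held tumbler's axis lies 95 mm from the post's along the carrier's own -y
- pivot (a point): point on the post's vertical axis, about which the handle turns, 160 mm above the table, axes as carrier. In the hub (steel cap 66 mm across) a spring presses the handle down with 8 to 13 N; as it turns, from q of about 0.35 to 0.95 on, a cam lifts it by 12 mm; past the crest it drops 24 mm into the notch. Turning takes up to about 14 N at the grip
- swing (a joint): angle q of the handle about the post, rad, growing clockwise seen from above, towards the stack. The arm points to the angle 0.23 - q in the carrier's frame (anticlockwise from its +x seen from above). Starts between 0 and 0.3. The notch lies hidden in the hub and differs from one carrier to another: the handle comes home somewhere between 1.4 and 2.2; just beyond, a rubber-buffered stop pushes back some 9 N more per 0.1 rad
- grip (a point): top centre of the handle's upright grip: a round wooden pin 18 mm across, 60 mm tall, on the keeper disc (48 mm across, 8 mm thick) at the arm's end, 95 mm from the post's axis. This top is 220 mm above the table at the start, 232 on the crest, 208 home in the notch, where the disc hangs just above the nested stack
- straight_cup: straight-sided white ceramic cup, 68 mm across, 62 mm tall (bystander, does not nest); origin at the centre of its underside
- jar: closed amber jar with black cap, 62 mm across, 80 mm tall (bystander); origin at the centre of its underside
- sauce_a: sauce bottle, 52 mm across, 170 mm tall (bystander); origin at the centre of its underside
- sauce_b: second sauce bottle, same as sauce_a (bystander); origin at the centre of its underside
- spice_can: steel spice can, 56 mm across, 90 mm tall (bystander); origin at the centre of its underside
- honey_jar: wide jar with brass-coloured cap, 72 mm across, 75 mm tall (bystander); origin at the centre of its underside
Things that resemble listed ones, but are neither listed nor needed, are in the scene too. What is shaped like the tumbler but purple or red is not meant.

How it is judged (in metres and radians):
On the way, in this order (a step that is already met when the one before it is completed fails the run):
1. the loose tumbler is nested in the held one and let go (horizontal distance between tumbler_rim and stack_rim below 0.006 m and z of tumbler_rim in the frame of stack_rim between 0.028 and 0.054 m and angle between tumbler's own z axis and vertical below 0.12 rad and contact force between tumbler and the fingers below 0.05 N and linear speed of tumbler below 0.02 m/s), for 0.2 s.
2. the handle has been lifted up by its cam (z of grip in the frame of pivot above 0.068 m).
3. the handle has dropped into the low notch (z of grip in the frame of pivot below 0.052 m and value of joint swing above 1.3 rad), for 0.2 s.
At the end, for the whole second after the job is handed in: The tumbler stands nested in the held one: axes within 6 mm at the rims, its rim 28 to 54 mm above the held rim, within 0.12 rad of upright, at rest; the handle rests in its notch over the stack, the top of its grip no more than 212 mm above the table (52 mm over the pivot point) (all of step 3 and horizontal distance between tumbler_rim and stack_rim below 0.006 m and z of tumbler_rim in the frame of stack_rim between 0.028 and 0.054 m and angle between tumbler's own z axis and vertical below 0.12 rad and velocity of joint swing between -0.1 and 0.1 rad/s and linear speed of tumbler below 0.02 m/s); the robot touches nothing.
It fails at once if the tumbler pressed or dropped hard into the held one (wall contact over 60 N, a push of some 13 N) (contact force between tumbler and carrier above 60 N).
It fails at once if the handle forced (over 40 N from the fingers) (contact force between the fingers and carrier above 40 N).
It fails at once if a bystander moved more than 30 mm or tipped (distance of any of straight_cup, jar, sauce_a, sauce_b, spice_can, honey_jar from where it was at the start of the episode above 0.03 m or angle between any of straight_cup, jar, sauce_a, sauce_b, spice_can, honey_jar's own z axis and vertical above 0.4 rad).
It also fails if it takes over 51 s, if anything falls off the work surface, if the arm or the gripper's body presses on something with over 40 N, if the wrist force passes 120 N, or if a joint passes its speed limit or range.

## Working session

There is one attempt and no reset: what is moved stays moved. The work goes in short steps, Python scripts to look and compute and a shell command to move; the robot and the scene stay as the last step left them, time stands still between calls to the robot, and variables do not carry over. Pictures are saved under pics/ and viewed, at most 11 in all, crops included, and the job is handed in when it is done.

```bash
mkdir -p pics; cat > h.py <<'E'
import numpy as np,cv2
from plant import bot,viewer
def ray(p,uv):
    f=p["frame"].shape[0]/2/np.tan(np.radians(p["fov_y"])/2)
    d=np.array([(uv[0]-p["cx"])/f,(uv[1]-p["cy"])/f,1.]);T=np.array(p["T"])
    return T[:3,3],T[:3,:3]@d
def onz(p,uv,z):
    o,d=ray(p,uv);return o+d*(z-o[2])/d[2]
def proj(p,X):
    f=p["frame"].shape[0]/2/np.tan(np.radians(p["fov_y"])/2)
    T=np.array(p["T"]);c=T[:3,:3].T@(np.array(X)-T[:3,3]);return np.array([p["cx"]+f*c[0]/c[2],p["cy"]+f*c[1]/c[2]])
def tri(a,b):
    (o1,d1),(o2,d2)=a,b
    A=np.array([d1,-d2]).T;s=np.linalg.lstsq(A,o2-o1,rcond=None)[0]
    p,q=o1+s[0]*d1,o2+s[1]*d2;return (p+q)/2,np.linalg.norm(p-q)
def save(p,n,s=1):cv2.imwrite("pics/"+n,cv2.resize(p["frame"][:,:,::-1],None,fx=s,fy=s))
E
python3 - <<'E'
from h import *
np.set_printoptions(precision=1,suppress=True)
P={n:viewer.capture(n) for n in("scene","side","wrist")}
for n,p in P.items():
    save(p,n+"0.png",1.4);print(n,p["fov_y"],p["T"][:3,3],p["T"][:3,2])
    for t in("tumbler","stack_rim","carrier","grip","pivot","straight_cup","jar","sauce_a","spice_can","honey_jar"):
        try:r=viewer.recognise(t,p)
        except Exception as e:print(t,e);continue
        print(t,[(np.round(x["centre"]).astype(int).tolist(),round(x["score"],2),onz(p,x["centre"],40)[:2].round().tolist()) for x in r])
E
```

```text
scene 43.48706281644603 [1389.1   -3.8 1209.2] [-0.6  0.  -0.8]
tumbler [([111, 268], 0.93, [626.0, -406.0]), ([190, 249], 0.84, [582.0, -202.0]), ([197, 285], 0.6, [693.0, -180.0])]
stack_rim [([296, 235], 0.93, [553.0, 84.0])]
carrier [([295, 237], 0.84, [561.0, 82.0])]
grip [([308, 220], 0.72, [503.0, 122.0])]
pivot [([300, 239], 0.72, [568.0, 93.0])]
straight_cup [([139, 230], 0.74, [506.0, -346.0])]
jar [([190, 216], 0.87, [468.0, -207.0])]
sauce_a [([229, 285], 0.87, [698.0, -99.0]), ([146, 288], 0.57, [693.0, -309.0])]
spice_can [([370, 174], 0.89, [346.0, 324.0])]
honey_jar [([434, 255], 0.97, [643.0, 443.0])]
side 45.87131557658385 [ 190.4 -824.2  996.9] [ 0.3  0.7 -0.7]
tumbler [([368, 266], 0.92, [702.0, -178.0]), ([329, 285], 0.65, [586.0, -190.0]), ([392, 345], 0.63, [635.0, -388.0]), ([271, 221], 0.26, [543.0, 67.0])]
stack_rim [([274, 223], 0.71, [550.0, 57.0])]
carrier [([273, 222], 0.87, [548.0, 63.0])]
grip [([274, 180], 0.84, [622.0, 225.0]), ([332, 347], 0.6, [515.0, -339.0]), ([402, 292], 0.59, [733.0, -277.0])]
pivot [([275, 223], 0.93, [551.0, 55.0])]
straight_cup []
jar [([280, 308], 0.81, [452.0, -203.0])]
sauce_a [([402, 293], 0.83, [733.0, -281.0]), ([357, 234], 0.56, [733.0, -71.0]), ([272, 177], 0.16, [620.0, 238.0])]
spice_can [([180, 183], 0.78, [360.0, 328.0]), ([273, 222], 0.5, [547.0, 62.0])]
honey_jar []
wrist 66.11444969211887 [525.7  69.9 382.6] [-0.  -0.3 -1. ]
tumbler [([325, 326], 0.82, [580.0, -166.0])]
stack_rim [([328, 81], 0.6, [573.0, 112.0])]
carrier [([325, 84], 0.65, [570.0, 110.0])]
grip [([394, 62], 0.73, [637.0, 130.0])]
pivot [([326, 84], 0.94, [571.0, 110.0])]
straight_cup []
jar [([229, 328], 0.87, [463.0, -168.0])]
sauce_a [([416, 414], 0.75, [704.0, -297.0]), ([437, 247], 0.61, [703.0, -64.0])]
spice_can []
honey_jar []
```

View pics/scene0.png

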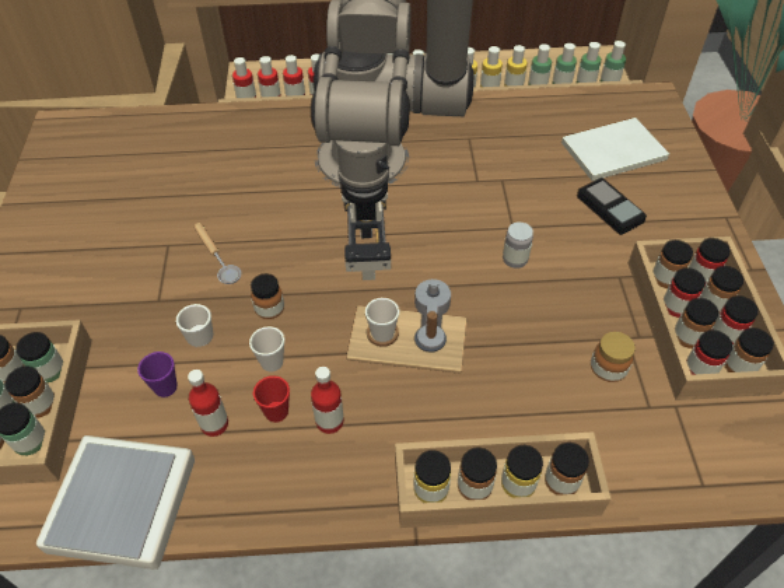

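View pics/wrist0.png

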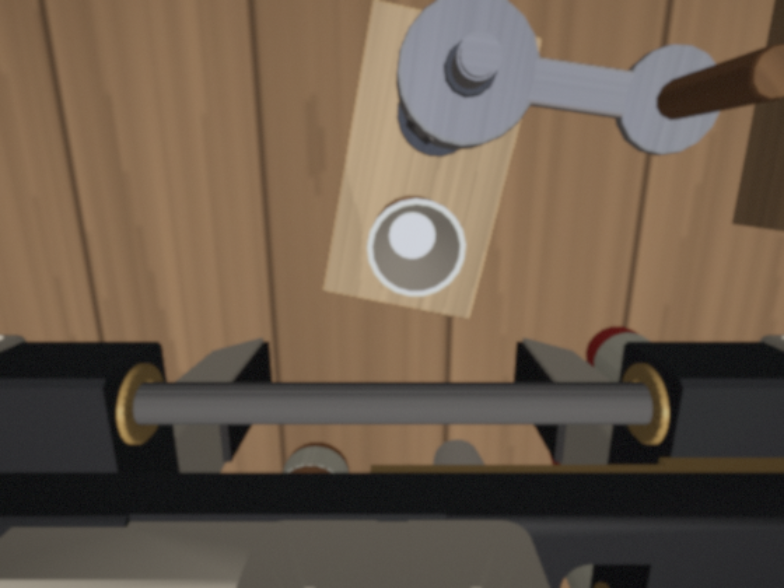

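View pics/side0.png

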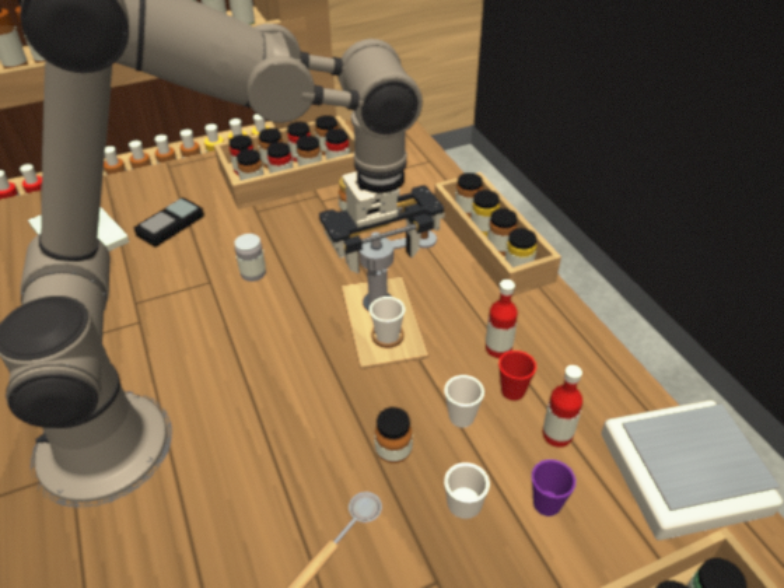

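The scene picture shows the white tapered tumbler at scene px (191,250), with the straight cup at (139,233) and the purple and red decoys at (113,268) and (195,285). In the wrist view the held tumbler's mouth is at px (297,176), the hub at (335,50) and the grip pin's top at (550,52).

```bash
cat >> h.py <<'E'
from scipy.optimize import minimize
def hull(p,prof,x,y):
    a=np.linspace(0,2*np.pi,40)
    pts=np.array([proj(p,[x+r*np.cos(t),y+r*np.sin(t),z]) for r,z in prof for t in a],np.float32)
    m=np.zeros((420*4,560*4),np.uint8);cv2.fillConvexPoly(m,cv2.convexHull((pts*4).astype(np.float32)).astype(np.int32),1)
    return cv2.resize(m.astype(np.float32),(560,420),interpolation=cv2.INTER_AREA)
def fit(pm,prof,x0):
    def c(v):
        return sum(np.abs(hull(p,prof,*v)-m).sum()/m.sum() for p,m in pm)
    r=minimize(c,x0,method="Nelder-Mead",options=dict(initial_simplex=np.array([x0,[x0[0]+8,x0[1]],[x0[0],x0[1]+8]]),xatol=.1,fatol=1e-4))
    return r.x,r.fun
TUM=[(33,75),(22,0)]
E
python3 - <<'E'
from h import *
np.set_printoptions(precision=1,suppress=True)
P={n:viewer.capture(n) for n in("scene","side","wrist")}
def mask(t,n,uv):
    for x in viewer.cut_out(t,P[n]):
        if np.hypot(*(np.array(x["centre"])-uv))<12:return np.array(x["pixels"]).astype(float)
pm=[(P[n],m) for n,uv in(("scene",(190,249)),("side",(330,285))) if (m:=mask("tumbler",n,uv)) is not None]
print("tum",len(pm),fit(pm,TUM,[582,-193]),[fit([q],TUM,[582,-193]) for q in pm])
# held rim in wrist: bright low-saturation
w=P["wrist"];f=w["frame"][120:225,245:350].astype(int)
m=((f.min(2)>165)&(f.max(2)-f.min(2)<30)).astype(np.uint8)
cs=cv2.findContours(m,cv2.RETR_EXTERNAL,cv2.CHAIN_APPROX_NONE)[0];c=max(cs,key=len)
e=cv2.fitEllipse(c);uv=np.array(e[0])+[245,120];print("rim",e,uv,onz(w,uv,87))
for n in P:
    for t in("grip","stack_rim","carrier"):
        for x in viewer.cut_out(t,P[n])[:1]:
            ys,xs=np.nonzero(x["pixels"]);print(n,t,np.round(x["score"],2),xs.min(),xs.max(),ys.min(),ys.max(),len(xs))
# hub disc (px 335,50), r~50 wrist ; grip top (550,52)
print("hub",[onz(w,(335,50),z)[:2] for z in(160,170,180)],"post top",onz(w,(341,41),185),"grip",onz(w,(550,52),220),"disc",onz(w,(478,70),160))
s=P["scene"]
print("sc hub",onz(s,(309,211),165),"post",onz(s,(309,206),185),"grip",onz(s,(308,226),220),"rim",onz(s,(273,219),87),
"red",onz(s,(195,276),75),"bottles",onz(s,(232,266),170),onz(s,(140,270),170))
print(bot.get_obs())
E
```

```text
tum 2 (array([ 586. , -196.9]), np.float64(0.12975468119669126)) [(array([ 586.7, -196.7]), np.float64(0.04532747603833866)), (array([ 585.8, -198.7]), np.float64(0.07087126137841353))]
rim ((51.259674072265625, 56.25650405883789), (68.51641845703125, 69.91394805908203), 67.87164306640625) [296.3 176.3] [540.8  24.4  87. ]
scene grip 0.69 295 321 200 249 918
scene stack_rim 0.64 248 332 199 265 3861
scene carrier 0.55 248 332 199 265 3858
side grip 0.64 256 311 165 193 637
side stack_rim 0.56 244 311 165 263 3690
side carrier 0.82 243 310 166 262 3485
wrist grip 0.57 283 559 0 111 16559
wrist stack_rim 0.62 231 559 0 226 33946
wrist carrier 0.67 231 559 0 227 33907
hub [array([560.6, 115.8]), array([559. , 113.8]), array([557.5, 111.7])] post top [559.8 115.2 185. ] grip [650.8 102.6 220. ] disc [652.8 104.1 160. ]
sc hub [570.4 113.7 165. ] post [570.3 113.  185. ] grip [657.9 100.9 220. ] rim [530.1  23.5  87. ] red [ 687.5 -180.7   75. ] bottles [724.7 -80.9 170. ] [ 721.9 -294.   170. ]
{'time': 2.35, 'joint_positions': array([-0.1,  0.3,  1.5,  0. ,  1.3, -0.1]), 'dq': array([-0.,  0.,  0., -0., -0.,  0.]), 'tau': array([  0. , -43.1, -24.4,   0.1,   0. ,  -0. ]), 'tool_pos': array([525. ,   0. , 226.7]), 'tcp_rot': array([3.1, 0. , 1.6]), 'contact_force': array([ 0. ,  0.6, -0.2]), 'moment': array([ 0., -0.,  0.]), 'finger_force': 0.0, 'grip_width': 92.13461181896162}
```

```bash
python3 -m handwheel '-1 0.31 0 0 0 0 0.74; -1 0.31 0 0 0 0 0.74; -1 0.31 0 0 0 0 0.74'
python3 -m handwheel '-0.5 0.15 0.2 0 0 0 0.74; -0.97 0.3 0.4 0 0 0.07 0.74; -0.97 0.3 0.4 0 0 0.07 0.74; -0.97 0.3 0.4 0 0 0.07 0.74;-0.97 0.3 0.4 0 0 0.07 0.74'
python3 - <<'E'
from h import *
np.set_printoptions(precision=1,suppress=True)
w=viewer.capture("wrist");save(w,"wrist1.png",1.4)
for x in viewer.cut_out("tumbler",w): print(x["score"],x["centre"],onz(w,x["centre"],75),x["pixels"].sum())
print(proj(w,[586,-197,75]))
o=bot.get_obs();print(o["time"],o["tool_pos"],o["tcp_rot"])
E
```

```text
time: 2.6
tool_pos: [556.9, -103.3, 226.8]
tcp_rot: [3.141, 0.002, 1.57]
contact_force: [-0.2, -1.1, 0.2]
grip_width: 80.9
finger_force: 0.0
time: 3.02
tool_pos: [585.6, -197.9, 185.5]
tcp_rot: [-3.139, -0.001, 1.35]
contact_force: [0.0, 0.8, 0.1]
grip_width: 80.0
finger_force: 0.0
0.8 [405.9, 159.5] [ 696.1 -178.8   75. ] 5122
0.76 [280.8, 206.0] [ 587.3 -194.6   75. ] 4337
0.68 [182.9, 21.6] [547.4 -41.4  75. ] 6571
0.61 [353.0, 327.3] [ 628.1 -325.    75. ] 142
[279.9 209. ]
3.1167 [ 586.  -196.2  187. ] [ 3.1 -0.   1.4]
```

View pics/wrist1.png

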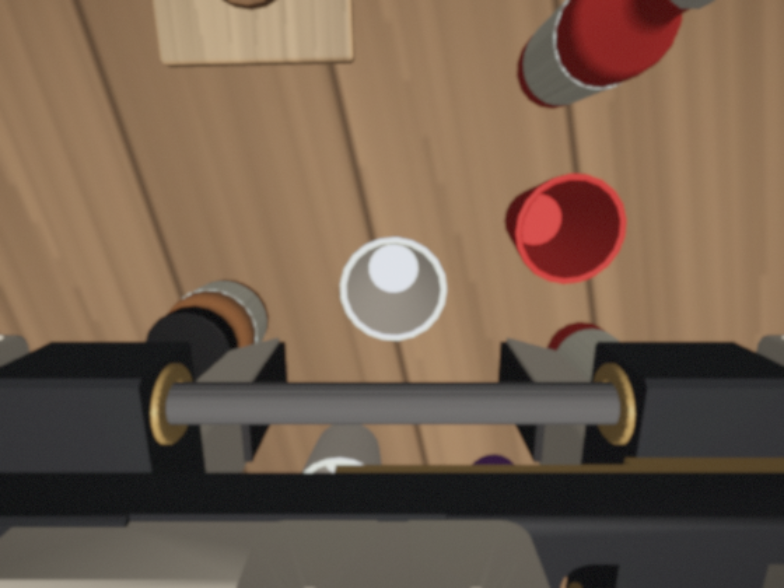

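White tumbler's mouth is at px (281,206), that is (587,-195) in the world, midway between the fingers. The red one, at (405,163), is clear of them.

```bash
python3 -m handwheel '0.02 0.01 0.35 0 0 0 0.74; 0.02 0.01 0.7 0 0 0 0.74; 0.02 0.01 0.9 0 0 0 0.74; 0.02 0.01 0.9 0 0 0 0.74'
python3 -m handwheel '0 0 0.25 0 0 0 0.74; 0 0 0.46 0 0 0 0.74; 0 0 0.46 0 0 0 0.74; 0 0 0.46 0 0 0 -0.2; 0 0 0.46 0 0 0 -0.2; 0 0 0.46 0 0 0 -0.2; 0 0 0.46 0 0 0 -0.2; 0 0 0.46 0 0 0 -0.2'
```

```text
time: 3.45
tool_pos: [585.0, -192.5, 93.0]
tcp_rot: [-3.134, -0.002, 1.354]
contact_force: [-1.7, 0.7, -0.6]
grip_width: 80.0
finger_force: 0.0
time: 4.12
tool_pos: [588.4, -195.6, 53.2]
tcp_rot: [3.138, 0.001, 1.351]
contact_force: [-2.4, 1.0, 7.2]
grip_width: 64.2
finger_force: 30.0
```

```bash
python3 -m handwheel '0 0 -0.15 0 0 0 -0.2; 0 0 -0.4 0 0 0 -0.2; 0 0 -0.7 0 0 0 -0.2; 0 0 -1 0 0 0 -0.2; 0 0 -1 0 0 0 -0.2; 0 0 -1 0 0 0 -0.2'
python3 - <<'E'
from h import *
np.set_printoptions(precision=2,suppress=True)
w=viewer.capture("wrist");save(w,"wrist2.png",1.4)
s=viewer.capture("side");save(s,"side2.png",1.4)
o=bot.get_obs();print(o["time"],o["tool_pos"],o["tcp_rot"],o["grip_width"],o["finger_force"],o["contact_force"])
E
```

```text
time: 4.62
tool_pos: [588.5, -195.8, 153.5]
tcp_rot: [3.136, 0.001, 1.351]
contact_force: [-0.4, -0.5, -3.3]
grip_width: 64.5
finger_force: 30.0
4.7167 [ 586.8  -194.96  150.1 ] [-3.14 -0.    1.35] 64.58558211879655 29.999679944012314 [-0.12 -0.32 -2.78]
```

View pics/wrist2.png

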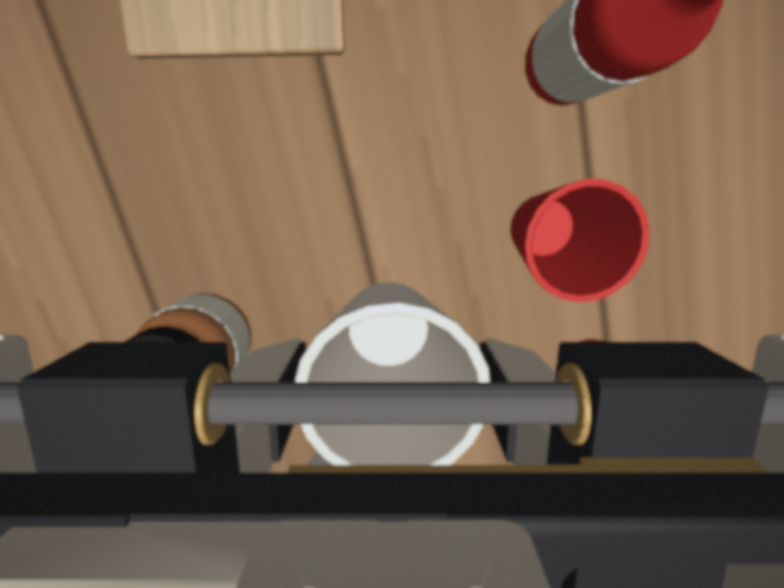

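```bash
python3 -m handwheel '0.3 -0.1 -0.1 0 0 0 -0.2; 0.65 -0.3 -0.2 0 0 0 -0.2; 0.68 -0.31 -0.25 0 0 0 -0.2; 0.68 -0.31 -0.25 0 0 0 -0.2'
python3 -m handwheel '0.3 -0.1 0 0 0 0 -0.2; 0.6 -0.3 0 0 0 0 -0.2; 0.68 -0.31 0 0 0 0 -0.2; 0.68 -0.31 0 0 0 0 -0.2; 0.68 -0.31 0 0 0 0 -0.2; 0.68 -0.31 0 0 0 0 -0.2'
python3 - <<'E'
from h import *
np.set_printoptions(precision=2,suppress=True)
o=bot.get_obs();print(o["time"],o["tool_pos"],o["tcp_rot"],o["grip_width"])
for n in("wrist","scene","side"):
    p=viewer.capture(n);save(p,n+"3.png");np.save("pics/%s3.npy"%n,p,allow_pickle=True)
    for x in viewer.cut_out("tumbler",p): print(n,x["score"],x["centre"],x["pixels"].sum())
p=np.load("pics/wrist3.npy",allow_pickle=True).item()
cv2.imwrite("pics/m3.png",np.vstack([np.hstack([np.load("pics/%s3.npy"%n,allow_pickle=True).item()["frame"][a:a+140,b:b+190,::-1].repeat(2,0).repeat(2,1) for n,a,b in g]) for g in ([("scene",150,210),("side",150,200)],[("wrist",120,190),("wrist",240,190)])]))
E
```

```text
time: 5.05
tool_pos: [571.5, -119.9, 175.7]
tcp_rot: [-3.141, -0.0, 1.354]
contact_force: [1.4, -0.7, -0.9]
grip_width: 64.3
finger_force: 30.0
time: 5.55
tool_pos: [556.9, -50.3, 175.1]
tcp_rot: [-3.141, 0.001, 1.35]
contact_force: [-0.0, 0.6, -2.6]
grip_width: 64.4
finger_force: 30.0
5.55 [556.86 -50.29 175.08] [-3.14  0.    1.35] 64.38608188697842
wrist 0.6 [279.1, 257.9] 9801
scene 0.73 [110.5, 265.2] 636
scene 0.7 [242.5, 221.2] 143
scene 0.65 [192.8, 284.9] 723
side 0.83 [393.6, 344.9] 1028
side 0.81 [295.7, 213.9] 737
side 0.63 [367.5, 268.6] 754
```

View pics/m3.png

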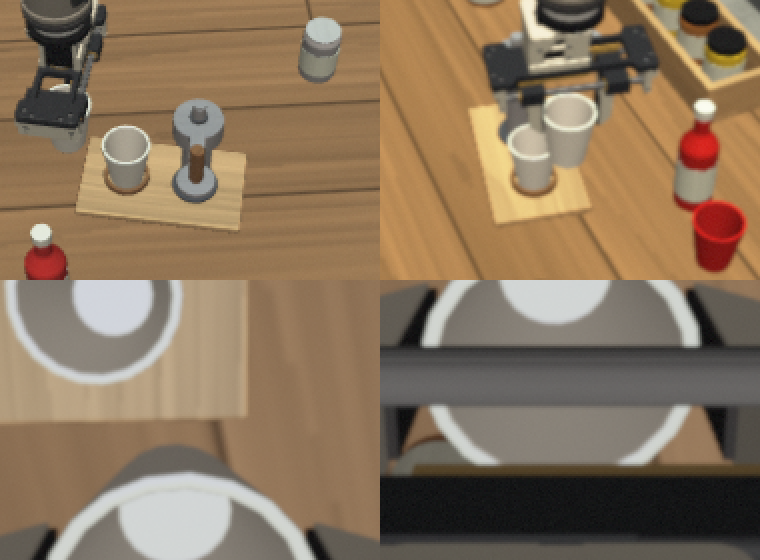

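The crops show the held tumbler's mouth at scene px (273,222) and side px (264,224), open and clear. The loose one hangs upright in the fingers at side px (296,205).

```bash
cat >> h.py <<'E'
def ringfit(p,x0,excl=None):
    g=cv2.GaussianBlur(p["frame"].astype(np.float32).min(2),(0,0),1)
    a=np.linspace(0,2*np.pi,90,endpoint=False)
    def samp(v,r):
        q=np.array([proj(p,[v[0]+r*np.cos(t),v[1]+r*np.sin(t),v[2]]) for t in a],np.float32)
        return cv2.remap(g,q[:,0].copy()[None],q[:,1].copy()[None],cv2.INTER_LINEAR)[0]
    def c(d):
        v=np.r_[d[:2],x0[2]+(d[2] if len(d)>2 else 0)]
        m=samp(v,31);return -np.minimum(m-samp(v,36),90).mean()-np.clip(m-samp(v,26),-20,60).mean()
    out=[]
    from scipy.optimize import brute
    b=brute(c,[(x0[0]-12,x0[0]+12),(x0[1]-12,x0[1]+12)],Ns=13,finish=None)
    r=minimize(c,b,method="Nelder-Mead",options=dict(xatol=.05));return r.x,r.fun
E
python3 - <<'E'
from h import *
np.set_printoptions(precision=1,suppress=True)
L=lambda n:np.load("pics/%s3.npy"%n,allow_pickle=True).item()
w,s,d=L("wrist"),L("scene"),L("side")
for n,p in(("w",w),("sc",s),("sd",d)):
    print(n,"held",ringfit(p,[541,24,87]))
for z in(193,197,201):
  for n,p in(("w",w),("sc",s),("sd",d)): print(n,"loose",z,ringfit(p,[557,-50,z]))
E
```

```text
w held (array([541.2,  23.2]), np.float64(-131.68063354492188))
sc held (array([540. ,  21.7]), np.float64(-51.06707000732422))
sd held (array([540.8,  21. ]), np.float64(-19.336898803710938))
w loose 193 (array([557.3, -51.9]), np.float64(-92.97808837890625))
sc loose 193 (array([551.9, -52.1]), np.float64(-24.809085845947266))
sd loose 193 (array([558.1, -49.6]), np.float64(-42.5771598815918))
w loose 197 (array([557.6, -50. ]), np.float64(-88.56118774414062))
sc loose 197 (array([555.1, -52. ]), np.float64(-24.525310516357422))
sd loose 197 (array([556. , -53.3]), np.float64(-41.62455368041992))
w loose 201 (array([557.9, -48.9]), np.float64(-72.86067199707031))
sc loose 201 (array([558.6, -52. ]), np.float64(-24.235332489013672))
sd loose 201 (array([554.3, -57.1]), np.float64(-40.670867919921875))
```

```bash
python3 -m handwheel '0.3 -0.14 0 0 0 0 -0.2; 0.6 -0.28 0 0 0 0 -0.2; 0.68 -0.32 0 0 0 0 -0.2; 0.68 -0.32 0.15 0 0 0 -0.2; 0.68 -0.32 0.25 0 0 0 -0.2; 0.68 -0.32 0.25 0 0 0 -0.2; 0.68 -0.32 0.25 0 0 0 -0.2'
python3 - <<'E'
from h import *
np.set_printoptions(precision=1,suppress=True)
o=bot.get_obs();print(o["time"],o["tool_pos"],o["grip_width"],o["contact_force"])
d,s,w=[viewer.capture(n) for n in("side","scene","wrist")]
for n,p in(("sc",s),("sd",d),("w",w)):
    print(n,[ringfit(p,[540.6,22.9,z]) for z in (170,173,176)],ringfit(p,[540.6,22.9,87]))
cv2.imwrite("pics/m4.png",np.hstack([p["frame"][a:a+110,b:b+110,::-1].repeat(3,0).repeat(3,1) for p,a,b in((s,170,220),(d,160,215))]))
E
```

```text
time: 6.43
tool_pos: [539.9, 23.8, 150.2]
tcp_rot: [-3.14, 0.0, 1.35]
contact_force: [0.2, 0.2, -2.7]
grip_width: 64.4
finger_force: 30.0
6.4333 [539.9  23.8 150.2] 64.43569657305046 [ 0.2  0.2 -2.7]
sc [(array([534.8,  27.6]), np.float64(-9.810994148254395)), (array([537.3,  27.3]), np.float64(-9.687813758850098)), (array([539.9,  27.2]), np.float64(-9.530237197875977))] (array([539.4,  21.7]), np.float64(-39.29518508911133))
sd [(array([540.3,  22.7]), np.float64(-40.312435150146484)), (array([539.1,  19.7]), np.float64(-39.6511116027832)), (array([537.7,  16.3]), np.float64(-39.04027557373047))] (array([540.3,  21.6]), np.float64(-32.73858642578125))
w [(array([541.3,  22.5]), np.float64(-88.9888916015625)), (array([541.2,  23.2]), np.float64(-85.18885040283203)), (array([541.2,  24.5]), np.float64(-76.38028717041016))] (array([540.8,  22.7]), np.float64(-60.622222900390625))
```

View pics/m4.png

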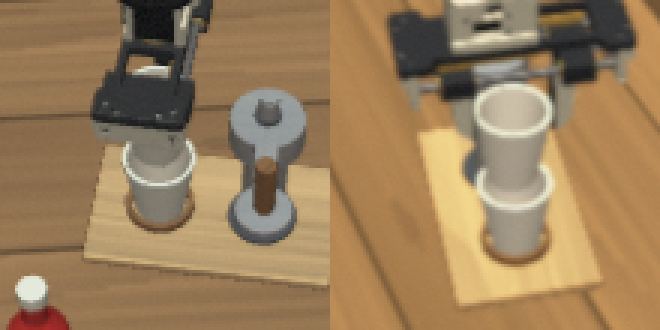

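Side px (387,206) and scene crop show the loose tumbler coaxial with the held one, its foot inside the mouth. Now lowering in small steps.

```bash
python3 -m handwheel '0 0 0.1 0 0 0 -0.2; 0 0 0.2 0 0 0 -0.2; 0 0 0.27 0 0 0 -0.2; 0 0 0.3 0 0 0 -0.2; 0 0 0.32 0 0 0 -0.2; 0 0 0.32 0 0 0 -0.2; 0 0 0.32 0 0 0 -0.2'
python3 -m handwheel '0 0 0.01 0 0 0 -0.2; 0 0 0.02 0 0 0 -0.2; 0 0 0.03 0 0 0 -0.2; 0 0 0.03 0 0 0 -0.2'
```

```text
time: 7.17
tool_pos: [540.3, 24.4, 118.7]
tcp_rot: [3.141, -0.0, 1.351]
contact_force: [1.3, -0.3, -2.9]
grip_width: 64.8
finger_force: 30.0
time: 7.5
tool_pos: [540.6, 24.3, 115.9]
tcp_rot: [3.14, -0.0, 1.351]
contact_force: [2.0, -0.8, -1.1]
grip_width: 64.3
finger_force: 30.0
```

```bash
python3 -m handwheel '0 0 0.01 0 0 0 -0.2; 0 0 0.02 0 0 0 -0.2; 0 0 0.02 0 0 0 -0.2; 0 0 0.02 0 0 0 -0.2'
python3 -m handwheel '0 0 0.01 0 0 0 -0.2; 0 0 0.02 0 0 0 -0.2; 0 0 0.02 0 0 0 -0.2; 0 0 0.02 0 0 0 -0.2'
```

```text
time: 7.83
tool_pos: [540.8, 24.3, 114.0]
tcp_rot: [3.14, -0.0, 1.351]
contact_force: [3.9, -1.4, -0.4]
grip_width: 64.2
finger_force: 30.0
time: 8.17
tool_pos: [541.0, 24.2, 112.0]
tcp_rot: [3.14, -0.0, 1.351]
contact_force: [5.4, -0.6, 0.6]
grip_width: 64.5
finger_force: 30.0
```

```bash
python3 -m handwheel '0 0.01 0 0 0 0 -0.2; 0 0.02 0 0 0 0 -0.2; 0 0.02 0 0 0 0 -0.2; 0 0.02 0 0 0 0 -0.2'
python3 -m handwheel '0 0 0.01 0 0 0 -0.2; 0 0 0.02 0 0 0 -0.2; 0 0 0.02 0 0 0 -0.2; 0 0 0.02 0 0 0 -0.2'
```

```text
time: 8.5
tool_pos: [541.5, 24.0, 111.3]
tcp_rot: [-3.14, 0.0, 1.351]
contact_force: [1.5, -0.2, -1.1]
grip_width: 64.5
finger_force: 30.0
time: 8.83
tool_pos: [541.8, 24.0, 109.4]
tcp_rot: [-3.141, 0.0, 1.351]
contact_force: [1.3, -0.2, -2.5]
grip_width: 64.5
finger_force: 30.0
```

```bash
python3 -m handwheel '0 0 0.01 0 0 0 -0.2; 0 0 0.02 0 0 0 -0.2; 0 0 0.02 0 0 0 -0.2; 0 0 0.02 0 0 0 -0.2'
python3 -m handwheel '0 0 0.01 0 0 0 -0.2; 0 0 0.02 0 0 0 -0.2; 0 0 0.02 0 0 0 -0.2'
```

```text
time: 9.17
tool_pos: [542.0, 23.9, 107.6]
tcp_rot: [-3.141, 0.0, 1.351]
contact_force: [0.8, 0.5, -2.5]
grip_width: 64.8
finger_force: 30.0
time: 9.42
tool_pos: [542.0, 24.1, 106.5]
tcp_rot: [3.141, -0.0, 1.351]
contact_force: [-2.2, 0.5, 5.6]
grip_width: 64.7
finger_force: 30.0
```

```bash
python3 -m handwheel '0 0 -0.005 0 0 0 -0.2; 0 0 -0.005 0 0 0 -0.2'
python3 -m handwheel '0 0 0 0 0 0 0.6; 0 0 0 0 0 0 0.9; 0 0 0 0 0 0 0.9; 0 0 0 0 0 0 0.9; 0 0 0 0 0 0 0.9'
python3 - <<'E'
from h import *
np.set_printoptions(precision=1,suppress=True)
o=bot.get_obs();print(o["time"],o["tool_pos"],o["grip_width"],o["contact_force"])
d,s,w=[viewer.capture(n) for n in("side","scene","wrist")]
for n,p in(("sd",d),("w",w)):
    print(n,[ringfit(p,[541,23,z]) for z in (124,127,130)])
cv2.imwrite("pics/m5.png",np.hstack([p["frame"][a:a+130,b:b+130,::-1].repeat(3,0).repeat(3,1) for p,a,b in((s,150,210),(d,150,215))]))
E
```

```text
time: 9.58
tool_pos: [542.0, 24.0, 106.5]
tcp_rot: [3.142, -0.0, 1.351]
contact_force: [-1.6, 1.5, 2.7]
grip_width: 64.5
finger_force: 30.0
time: 10.0
tool_pos: [542.1, 23.8, 106.0]
tcp_rot: [-3.141, 0.0, 1.351]
contact_force: [-0.1, -0.2, -0.7]
grip_width: 86.5
finger_force: 0.0
10.0 [542.1  23.8 106. ] 86.52575045092547 [-0.1 -0.2 -0.7]
sd [(array([543.6,  24.8]), np.float64(-40.83335494995117)), (array([542.4,  22.1]), np.float64(-40.67861557006836)), (array([541.2,  19.2]), np.float64(-40.476905822753906))]
w [(array([542.1,  22.1]), np.float64(-86.61067962646484)), (array([542.2,  23. ]), np.float64(-84.6939468383789)), (array([542.3,  24.1]), np.float64(-79.54512786865234))]
```

View pics/m5.png

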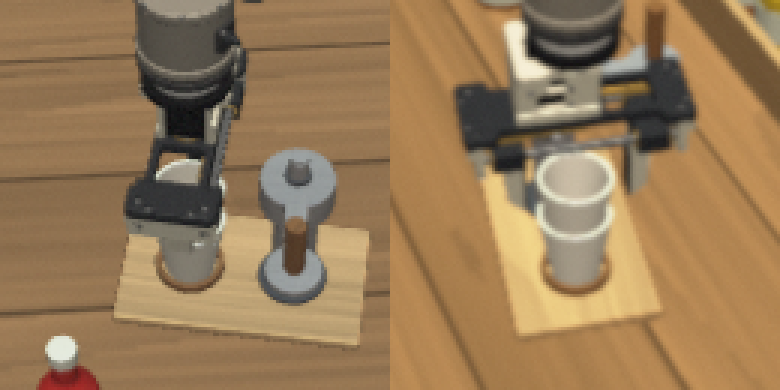

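The crops show the loose tumbler nested upright (rim about z 127, centre (542,23)), fingers clear; the handle's pin is at scene px (308,233). I raise the arm and locate the handle.

```bash
python3 -m handwheel '0 0 -0.2 0 0 0 0.9; 0 0 -0.5 0 0 0 0.9; 0 0 -0.9 0 0 0 0.9; 0 0 -1 0 0 0 0.9; 0 0 -1 0 0 0 0.9'
python3 -m handwheel '-0.2 0.1 -0.3 0 0 0 -0.25; -0.4 0.2 -0.7 0 0 0 -0.25; -0.4 0.2 -0.7 0 0 0 -0.25; -0.4 0.2 -0.7 0 0 0 -0.25'
python3 - <<'E'
from h import *
np.set_printoptions(precision=2,suppress=True)
o=bot.get_obs();print(o["time"],o["tool_pos"],o["tcp_rot"],o["joint_positions"],o["grip_width"])
R=[]
for n,z,h in(("scene",(180,265),0),("side",(150,225),0),("wrist",(0,0),0)):
    p=viewer.capture(n);np.save("pics/%s6.npy"%n,p,allow_pickle=True)
    print(n,"rim",ringfit(p,[542,23,127]),"tcp px",proj(p,[652,103,220]),proj(p,[561,115,180]))
    f=p["frame"]
    R.append(f[:,:,::-1] if n=="wrist" else None)
    if n!="wrist":
        c=proj(p,[610,100,170]).astype(int);R[-1]=cv2.resize(f[max(c[1]-50,0):c[1]+50,c[0]-66:c[0]+66,::-1],(396,300),interpolation=cv2.INTER_CUBIC);print(c-[66,50])
cv2.imwrite("pics/m6.png",np.vstack([np.hstack(R[:2]),cv2.copyMakeBorder(R[2][:300],0,0,0,232,cv2.BORDER_CONSTANT)]))
E
```

```text
time: 10.57
tool_pos: [544.1, 23.8, 210.0]
tcp_rot: [3.134, -0.001, 1.351]
contact_force: [-0.8, -0.1, -0.7]
grip_width: 87.0
finger_force: 0.0
time: 10.9
tool_pos: [553.9, -20.7, 277.3]
tcp_rot: [3.138, -0.0, 1.349]
contact_force: [0.1, 0.1, -1.1]
grip_width: 65.0
finger_force: 0.0
10.9 [553.89 -20.69 277.27] [ 3.14 -0.    1.35] [-0.18  0.36  1.35 -0.    1.42  0.05] 64.98941797321406
scene rim (array([539.82,  21.44]), np.float64(-56.934906005859375)) tcp px [308.67 223.94] [309.38 204.34]
[239 172]
side rim (array([542.46,  22.32]), np.float64(-43.08482360839844)) tcp px [302.42 150.97] [268.65 169.53]
[222 120]
wrist rim (array([542.38,  22.81]), np.float64(-130.6571044921875)) tcp px [402.14  -2.83] [249.87  32.49]
```

View pics/m6.png

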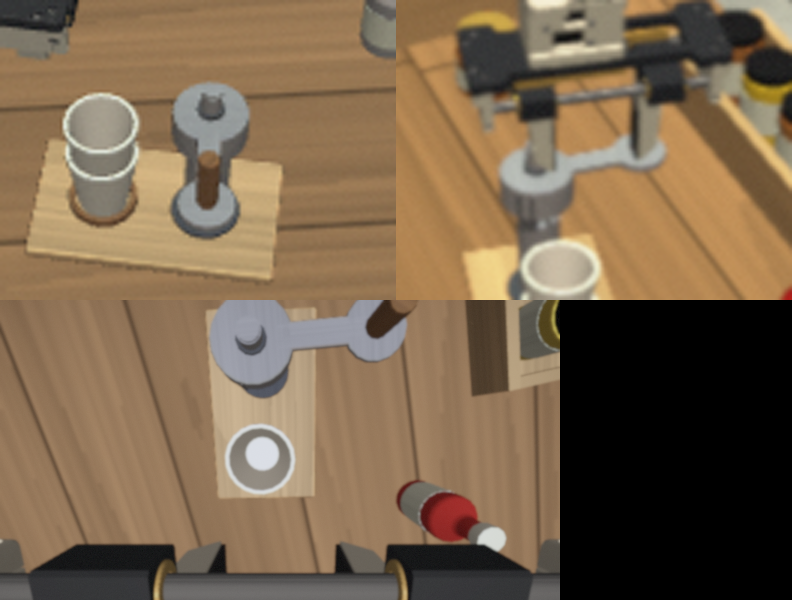

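```bash
python3 -m handwheel '0.2 0.1 0 0 0 -0.035 -0.25; 0.4 0.2 0 0 0 -0.075 -0.25; 0.6 0.3 0 0 0 -0.11 -0.25; 0.7 0.35 0 0 0 -0.15 -0.25; 0.7 0.35 0 0 0 -0.19 -0.25; 0.7 0.35 0 0 0 -0.23 -0.25; 0.7 0.35 0 0 0 -0.265 -0.25; 0.7 0.35 0 0 0 -0.3 -0.25'
python3 - <<'E'
from h import *
np.set_printoptions(precision=3,suppress=True)
w=np.load("pics/wrist6.npy",allow_pickle=True).item()
print("disc",onz(w,(376,30),160),"post",onz(w,(250,30),180))
o=bot.get_obs();p=o["tool_pos"];y=o["tcp_rot"][2];print(p,y,o["joint_positions"],o["grip_width"])
d=np.array([653.5,102.5])-p[:2];print(d@[np.cos(y),np.sin(y)],d@[np.sin(y),-np.cos(y)],(y-3.0)/np.pi)
E
```

```text
time: 11.72
tool_pos: [601.5, 42.2, 273.9]
tcp_rot: [-3.139, -0.003, 2.3]
contact_force: [0.5, -0.4, 0.5]
grip_width: 34.5
finger_force: 0.0
disc [653.782 101.008 160.   ] post [561.467 116.504 180.   ]
[601.499  42.238 273.937] 2.3003039385153348 [-0.057  0.463  1.206  0.     1.476 -0.787] 34.47115668181077
10.266536859487246 78.93204254693562 -0.2227201736944304
```

```bash
python3 -m handwheel '0.05 0.25 0 0 0 -0.035 -0.25; 0.1 0.5 0 0 0 -0.075 -0.25; 0.1 0.79 0 0 0 -0.11 -0.25; 0.1 0.79 0 0 0 -0.15 -0.25; 0.1 0.79 0 0 0 -0.19 -0.25; 0.1 0.79 0 0 0 -0.22 -0.25; 0.1 0.79 0 0 0 -0.22 -0.25; 0.1 0.79 0 0 0 -0.22 -0.25'
python3 - <<'E'
from h import *
np.set_printoptions(precision=3,suppress=True)
o=bot.get_obs();p=o["tool_pos"];y=o["tcp_rot"][2];print(p,y,o["joint_positions"],o["grip_width"])
d=np.array([653.7,101.7])-p[:2];print(d@[np.cos(y),np.sin(y)],d@[np.sin(y),-np.cos(y)])
w=viewer.capture("wrist");s=viewer.capture("scene")
R=[w["frame"][:,:,::-1],cv2.resize(s["frame"][150:270,260:340,::-1],(280,420))]
cv2.imwrite("pics/m7.png",np.hstack(R)[:, :800])
E
```

```text
time: 12.38
tool_pos: [654.4, 101.6, 274.5]
tcp_rot: [-3.141, -0.003, 2.982]
contact_force: [-0.6, -0.3, 0.3]
grip_width: 34.9
finger_force: 0.0
[654.375 101.606 274.52 ] 2.9823883062035095 [ 0.038  0.586  1.     0.     1.559 -1.373] 34.869721856262686
0.6811706656169576 -0.014321376048926637
```

View pics/m7.png

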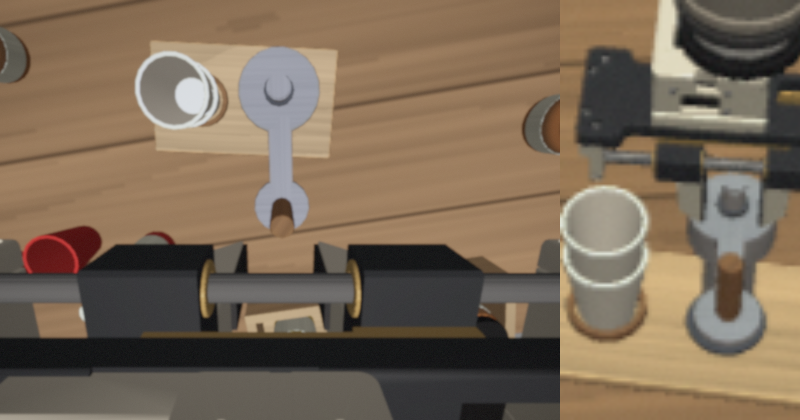

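The pin's top is at wrist px (282,228), centred between the fingers (columns 240 and 325), and the arm lies along tool x. Descending over it.

```bash
python3 -m handwheel '0 0 0.2 0 0 0 -0.25; 0 0 0.4 0 0 0 -0.25; 0 0 0.55 0 0 0 -0.25; 0 0 0.7 0 0 0 -0.25; 0 0 0.85 0 0 0 -0.25; 0 0 0.96 0 0 0 -0.25; 0 0 0.96 0 0 0 -0.25'
```

```text
time: 13.07
tool_pos: [653.6, 100.8, 177.3]
tcp_rot: [-3.141, -0.005, 2.983]
contact_force: [-0.1, 0.3, 0.6]
grip_width: 34.6
finger_force: 0.0
```

```bash
python3 -c "
import numpy as np
for t in np.arange(.05,.81,.05): print(round(t,2),round(.935*(1-np.cos(t)),3),round(-.935*np.sin(t),3),round(t/np.pi,4))"
```

```text
0.05 0.001 -0.047 0.0159
0.1 0.005 -0.093 0.0318
0.15 0.01 -0.14 0.0477
0.2 0.019 -0.186 0.0637
0.25 0.029 -0.231 0.0796
0.3 0.042 -0.276 0.0955
0.35 0.057 -0.321 0.1114
0.4 0.074 -0.364 0.1273
0.45 0.093 -0.407 0.1432
0.5 0.114 -0.448 0.1592
0.55 0.138 -0.489 0.1751
0.6 0.163 -0.528 0.191
0.65 0.191 -0.566 0.2069
0.7 0.22 -0.602 0.2228
0.75 0.251 -0.637 0.2387
0.8 0.284 -0.671 0.2546
```

```bash
python3 -m handwheel '0.001 -0.047 0 0 0 0.0159 -0.25; 0.005 -0.093 0 0 0 0.0318 -0.25; 0.01 -0.14 0 0 0 0.0477 -0.25; 0.019 -0.186 0 0 0 0.0637 -0.25; 0.029 -0.231 0 0 0 0.0796 -0.25; 0.042 -0.276 0 0 0 0.0955 -0.25; 0.057 -0.321 0 0 0 0.1114 -0.25; 0.074 -0.364 0 0 0 0.1273 -0.25'
```

```text
time: 13.73
tool_pos: [642.5, 66.2, 181.3]
tcp_rot: [3.14, 0.002, 2.581]
contact_force: [1.6, 1.2, -0.5]
grip_width: 34.5
finger_force: 0.6
```

```bash
python3 -m handwheel '0.001 -0.047 0 0 0 0.0159 -0.25; 0.005 -0.093 0 0 0 0.0318 -0.25; 0.01 -0.14 0 0 0 0.0477 -0.25; 0.019 -0.186 0 0 0 0.0637 -0.25; 0.029 -0.231 0 0 0 0.0796 -0.25; 0.042 -0.276 0 0 0 0.0955 -0.25; 0.042 -0.276 0 0 0 0.0955 -0.25'
python3 - <<'E'
from h import *
np.set_printoptions(precision=2,suppress=True)
o=bot.get_obs();P=np.array([561.5,116.2]);d=o["tool_pos"][:2]-P
print(o["tool_pos"],np.hypot(*d),np.arctan2(d[1],d[0]),o["tcp_rot"][2]-np.pi,o["contact_force"],o["moment"],o["finger_force"])
E
```

```text
time: 14.32
tool_pos: [624.9, 44.8, 182.1]
tcp_rot: [3.138, 0.003, 2.282]
contact_force: [1.7, -0.2, 1.6]
grip_width: 34.4
finger_force: 1.3
[624.94  44.82 182.08] 95.50106086342987 -0.8442482891432492 -0.8599887365562906 [ 1.7  -0.2   1.62] [ 0.18 -0.47  0.01] 1.2619254738092422
```

```bash
python3 -m handwheel '0.001 -0.047 0 0 0 0.0159 -0.25; 0.005 -0.093 0 0 0 0.0318 -0.25; 0.01 -0.14 0 0 0 0.0477 -0.25; 0.019 -0.186 0 0 0 0.0637 -0.25; 0.029 -0.231 0 0 0 0.0796 -0.25; 0.042 -0.276 0 0 0 0.0955 -0.25; 0.042 -0.276 0 0 0 0.0955 -0.25'
cat > st.py <<'E'
from h import *
np.set_printoptions(precision=2,suppress=True)
o=bot.get_obs();P=np.array([561.5,116.2]);d=o["tool_pos"][:2]-P;a=np.arctan2(d[1],d[0]);f=o["contact_force"]
print(o["time"],o["tool_pos"],"r",np.hypot(*d),"q",.02-a,.02-o["tcp_rot"][2]+np.pi,"Ftan(back+)",f[:2]@[-np.sin(a),np.cos(a)],"Frad",f[:2]@[np.cos(a),np.sin(a)],f[2],o["finger_force"])
for n in("side","scene"):
    p=viewer.capture(n)
    for x in viewer.cut_out("grip",p)[:1]:
        f=p["frame"].astype(int);m=(f[:,:,0]-f[:,:,2]>30)&(f.max(2)<190)&np.array(x["pixels"]);ys,xs=np.nonzero(m)
        if len(xs):
            k=ys.argmin();print(n,x["score"],x["centre"],"browntop",xs[ys<=ys.min()+2].mean(),ys.min(),ys.max(),len(xs))
    t=.02-(.02-a)+.09
    for z in(208,220,232):print("  pred",z,proj(p,[P[0]+95*np.cos(t),P[1]+95*np.sin(t),z]))
E
python3 st.py
```

```text
time: 14.9
tool_pos: [603.6, 30.5, 183.7]
tcp_rot: [3.131, 0.004, 1.983]
contact_force: [6.4, 2.2, 4.9]
grip_width: 34.6
finger_force: 3.5
14.9 [603.58  30.48 183.71] r 95.49254460180391 q 1.134461188179564 1.1787500243690001 Ftan(back+) 6.6945293985899905 Frad 0.8744907415685474 4.892007874875596 3.47271166741848
side 0.69 [273.8, 182.6] browntop 258.0 170 195 158
  pred 208 [299.21 173.97]
  pred 220 [299.29 170.22]
  pred 232 [299.37 166.42]
scene 0.9 [310.8, 214.9] browntop 318.0 222 222 1
  pred 208 [278.73 214.78]
  pred 220 [278.69 211.7 ]
  pred 232 [278.65 208.57]
```

```bash
python3 -m handwheel '0.001 -0.047 0 0 0 0.0159 -0.25; 0.005 -0.093 0 0 0 0.0318 -0.25; 0.01 -0.14 0 0 0 0.0477 -0.25; 0.019 -0.186 0 0 0 0.0637 -0.25; 0.019 -0.186 0 0 0 0.0637 -0.25'
python3 st.py
```

```text
time: 15.52
tool_pos: [586.5, 24.3, 184.1]
tcp_rot: [3.129, 0.003, 1.783]
contact_force: [7.9, 1.5, 6.1]
grip_width: 34.3
finger_force: 4.0
15.5167 [586.52  24.35 184.06] r 95.19899831305874 q 1.3248316589426643 1.3789313470089888 Ftan(back+) 7.9909388464951085 Frad 0.63500886747347 6.0979800322651965 3.954838067293167
side 0.83 [290.5, 185.4] browntop 296.25 171 197 142
  pred 208 [294.63 177.55]
  pred 220 [294.67 173.8 ]
  pred 232 [294.72 170.  ]
scene 0.69 [309.8, 211.3] browntop 310.2 197 215 8
  pred 208 [275.09 209.68]
  pred 220 [275.02 206.58]
  pred 232 [274.96 203.44]
```

```bash
python3 -m handwheel '0.001 -0.047 0 0 0 0.0159 -0.25; 0.005 -0.093 0 0 0 0.0318 -0.25; 0.01 -0.14 0 0 0 0.0477 -0.25; 0.01 -0.14 0 0 0 0.0477 -0.25'
python3 st.py
```

```text
time: 16.05
tool_pos: [569.5, 22.2, 182.0]
tcp_rot: [3.138, 0.001, 1.634]
contact_force: [1.4, 1.3, -0.0]
grip_width: 34.2
finger_force: 0.4
16.05 [569.48  22.15 181.98] r 94.38787270784533 q 1.5061250415068417 1.5278987812436422 Ftan(back+) 1.5060912071701662 Frad -1.1346005030854092 -0.005419766215339128 0.430771317332983
side 0.93 [287.4, 186.1] browntop 289.75 173 200 140
  pred 208 [289.27 180.42]
  pred 220 [289.28 176.67]
  pred 232 [289.29 172.86]
scene 0.68 [307.2, 207.2] browntop 307.77777777777777 196 217 12
  pred 208 [272.87 204.47]
  pred 220 [272.79 201.36]
  pred 232 [272.71 198.21]
```

```bash
python3 -m handwheel '0.001 -0.047 0 0 0 0.0159 -0.25; 0.005 -0.093 0 0 0 0.0318 -0.25; 0.005 -0.093 0 0 0 0.0318 -0.25'
python3 st.py
```

```text
time: 16.5
tool_pos: [558.5, 22.2, 179.9]
tcp_rot: [-3.14, 0.0, 1.534]
contact_force: [0.5, 0.9, -0.1]
grip_width: 34.5
finger_force: 0.0
16.5 [558.55  22.22 179.86] r 94.02436789821141 q 1.6221985408324635 1.6275905298133155 Ftan(back+) 0.437325401467783 Frad -0.9613085197505384 -0.10542131155032934 0.009887816850095987
side 0.7 [281.6, 185.7] browntop 285.26666666666665 175 201 160
  pred 208 [285.41 181.93]
  pred 220 [285.4  178.17]
  pred 232 [285.38 174.36]
scene 0.93 [309.7, 206.7] browntop 305.25 196 218 14
  pred 208 [272.12 201.05]
  pred 220 [272.03 197.93]
  pred 232 [271.94 194.77]
```

```bash
python3 -m handwheel '0.001 -0.047 0 0 0 0.0159 -0.25; 0.005 -0.093 0 0 0 0.0318 -0.25; 0.005 -0.093 0 0 0 0.0318 -0.25'
python3 st.py
```

```text
time: 16.95
tool_pos: [549.4, 23.2, 180.0]
tcp_rot: [-3.141, 0.0, 1.434]
contact_force: [1.1, 0.1, -0.3]
grip_width: 34.6
finger_force: 0.0
16.95 [549.4   23.19 180.04] r 93.79435009361157 q 1.7201428583149785 1.7273813196642687 Ftan(back+) 1.1163928629132596 Frad -0.2294437553229661 -0.25351113138701564 0.0
side 0.97 [277.1, 193.2] browntop 274.88235294117646 180 201 139
  pred 208 [281.95 182.98]
  pred 220 [281.91 179.21]
  pred 232 [281.88 175.4 ]
scene 0.76 [304.3, 212.7] browntop 315.0 203 227 29
  pred 208 [271.88 198.15]
  pred 220 [271.8  195.03]
  pred 232 [271.71 191.86]
```

```bash
python3 -m handwheel '0 0 0 0 0 0 -0.25; 0 0 0 0 0 0 -0.25; 0 0 0 0 0 0 -0.25'
python3 st.py; python3 - <<'E'
from h import *
p=viewer.capture("side")
for q in(1.6,1.7,1.8,1.9,2.,2.1):
    t=.02-q;print(q,[proj(p,[561.5+95*np.cos(t),116.2+95*np.sin(t),z]).round(1).tolist() for z in(208,220,232)])
E
```

```text
time: 17.4
tool_pos: [550.1, 23.0, 180.2]
tcp_rot: [3.142, -0.0, 1.435]
contact_force: [-0.2, -0.2, -0.7]
grip_width: 34.4
finger_force: 0.0
17.4 [550.06  23.04 180.2 ] r 93.85604802540342 q 1.7129488372387782 1.7264198566350923 Ftan(back+) -0.21622221825030383 Frad 0.224066531911228 -0.6625741625503372 0.0
side 0.97 [274.9, 193.9] browntop 272.4 182 204 152
  pred 208 [282.21 182.91]
  pred 220 [282.18 179.15]
  pred 232 [282.14 175.33]
  pred 208 [271.89 198.36]
  pred 220 [271.8  195.24]
  pred 232 [271.71 192.07]
1.6 [[283.0, 182.7], [283.0, 178.9], [283.0, 175.1]]
1.7 [[279.4, 183.6], [279.3, 179.8], [279.3, 176.0]]
1.8 [[275.6, 184.3], [275.5, 180.5], [275.5, 176.7]]
1.9 [[271.8, 184.7], [271.7, 180.9], [271.5, 177.1]]
2.0 [[267.9, 184.9], [267.7, 181.1], [267.6, 177.3]]
2.1 [[264.0, 184.8], [263.8, 181.0], [263.6, 177.2]]
```

```bash
python3 -m handwheel '0.001 -0.047 0 0 0 0.0159 -0.25; 0.005 -0.093 0 0 0 0.0318 -0.25; 0.005 -0.093 0 0 0 0.0318 -0.25; 0.005 -0.093 0 0 0 0.0318 -0.25'
python3 st.py
```

```text
time: 17.98
tool_pos: [540.9, 24.8, 180.4]
tcp_rot: [3.141, -0.0, 1.336]
contact_force: [-0.1, 1.2, 0.3]
grip_width: 34.3
finger_force: 0.0
17.9833 [540.85  24.82 180.36] r 93.68473681042776 q 1.8129901961265638 1.8251665435049915 Ftan(back+) -0.39718361106143024 Frad -1.106026518290258 0.2795078078537629 0.0
side 0.97 [273.0, 195.4] browntop 273.8636363636364 183 211 145
  pred 208 [278.53 183.76]
  pred 220 [278.47 180.  ]
  pred 232 [278.41 176.19]
scene 0.62 [303.6, 212.6] browntop 295.0 215 220 2
  pred 208 [272.   195.42]
  pred 220 [271.92 192.29]
  pred 232 [271.83 189.11]
```

```bash
python3 -m handwheel '0.001 -0.047 0 0 0 0.0159 -0.25; 0.005 -0.093 0 0 0 0.0318 -0.25; 0.005 -0.093 0 0 0 0.0318 -0.25; 0.005 -0.093 0 0 0 0.0318 -0.25'
python3 st.py
```

```text
time: 18.52
tool_pos: [532.0, 27.5, 180.3]
tcp_rot: [3.141, -0.0, 1.237]
contact_force: [0.7, -0.1, 0.7]
grip_width: 34.3
finger_force: 0.0
18.5167 [532.02  27.45 180.31] r 93.51385236201598 q 1.9114601444504082 1.9247984310764108 Ftan(back+) 0.6517362027869275 Frad -0.11204075795925553 0.7201959583144282 0.0
side 0.59 [272.7, 197.5] browntop 274.5 183 204 124
  pred 208 [274.79 184.37]
  pred 220 [274.71 180.61]
  pred 232 [274.62 176.79]
scene 0.73 [307.3, 214.6] browntop 295.0 215 226 7
  pred 208 [272.49 192.56]
  pred 220 [272.4  189.43]
  pred 232 [272.32 186.24]
```

```bash
python3 -m handwheel '0.001 0.05 0 0 0 0 -0.1; 0.001 0.05 0 0 0 0 -0.1; 0 0.05 -0.3 0 0 0 -0.1; 0 0.05 -0.65 0 0 0 -0.1; 0 0.05 -1 0 0 0 -0.1; 0 0.05 -1 0 0 0 -0.1'
python3 -m handwheel '-0.3 0 -0.3 0 0 0 -0.1; -0.7 0 -0.5 0 0 0 -0.1; -1 0 -0.5 0 0 0 -0.1; -1 0 -0.5 0 0 0 -0.1'
python3 st.py; python3 - <<'E'
from h import *
L=[]
for n in("scene","side"):
    p=viewer.capture(n);c=proj(p,[540,45,180]).astype(int)
    L.append(cv2.resize(p["frame"][c[1]-50:c[1]+50,c[0]-65:c[0]+65,::-1],(390,300),interpolation=cv2.INTER_CUBIC));print(c-[65,50])
    for q in(1.75,1.85,1.95):
        t=.02-q;print(q,[proj(p,[561.5+95*np.cos(t),116.2+95*np.sin(t),z]).round(1).tolist() for z in(148,208,220)])
cv2.imwrite("pics/m8.png",np.hstack(L))
E
```

```text
time: 19.22
tool_pos: [539.6, 25.6, 287.3]
tcp_rot: [3.129, -0.003, 1.235]
contact_force: [-0.7, -0.1, 0.5]
grip_width: 41.3
finger_force: 0.0
time: 19.55
tool_pos: [503.0, -73.2, 331.7]
tcp_rot: [3.138, 0.002, 1.231]
contact_force: [0.6, 0.1, -1.3]
grip_width: 41.3
finger_force: 0.0
19.55 [502.99 -73.23 331.74] r 198.26609448212656 q 1.8903862951581494 1.9307051308385965 Ftan(back+) 0.49995802886494445 Frad -0.26485389028221606 -1.2685282315064428 0.0
side 0.59 [272.5, 188.8] browntop 270.6666666666667 173 204 156
  pred 208 [275.6  184.26]
  pred 220 [275.52 180.5 ]
  pred 232 [275.44 176.68]
  pred 208 [272.35 193.17]
  pred 220 [272.27 190.03]
  pred 232 [272.18 186.85]
[216 149]
1.75 [[272.5, 209.6], [272.1, 194.6], [272.0, 191.5]]
1.85 [[273.1, 206.8], [272.7, 191.7], [272.6, 188.6]]
1.95 [[274.0, 204.0], [273.7, 188.9], [273.6, 185.8]]
[206 137]
1.75 [[277.8, 202.0], [277.5, 184.0], [277.4, 180.2]]
1.85 [[274.1, 202.6], [273.7, 184.5], [273.6, 180.7]]
1.95 [[270.4, 202.9], [269.8, 184.8], [269.7, 181.0]]
```

View pics/m8.png

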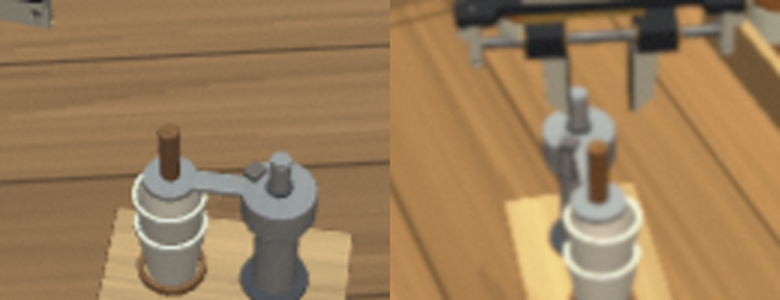

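The pin's top shows at scene px (272,192) and side px (275,186), which puts it at z about 207 and q about 1.82. The handle is home with the disc over the stack, and the arm is clear.

```bash
python3 -c "
from h import *
a,b=viewer.capture('scene'),viewer.capture('side')
print(tri(ray(a,(272.3,192.3)),ray(b,(275.3,185.7))))
print(bot.close_job())"
```

```text
(array([539.09833916,  22.23153162, 206.43914711]), np.float64(3.1835831505276917))
the job is handed in; nothing more can be done
None
```

The job is handed in; it returned no verdict. The tumbler is nested and released (rim at about z 127 mm), the handle is home in its notch (q about 1.8, grip top about 206 mm), and the arm is clear after about 20 s.

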